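# Put the mixed parts back in their trays on a parts-fair stall

## Robot

A 7-joint arm with a two-finger parallel gripper is mounted at the origin on the work surface. World frame = base frame: x ahead of the robot, y to its left, z up, the work surface at z = 0. Lengths are in m, angles in rad, forces in N, time in s.
With the tool pointing down it reaches from about 0.4 to 0.875 m from the base axis. Payload 19.3 kg.
Tool frame: the origin (TCP) lies between the finger pads; the fingertips stand bot.tcp_to_tips ahead of it and the grasp point (between the pads) is the TCP (bot.tcp_to_tips is the distance from the TCP to the fingertips, in m); z points along the fingers, y is the line along which they close (so a half turn about z gives the same grasp; the last joint's range is limited). The gripper opens to 85 mm and grips with 20 to 120 N. Pads are 22 mm wide; open, the fingers measure 114 mm over their backs; the gripper's body (76 mm by 85 mm) begins 54 mm behind the grasp point. The pads swing forward as they close: fully open they stand 13 mm farther back than shut.
Start: joints at [1.037, 0.521, -0.036, 1.599, 0.021, 1.021, -0.113], TCP at [0.28, -0.559, 0.25] pointing down, gripper open.
Joint ranges: [-2.91, 2.91], [-0.3, 2.13], [-1.5, 1.42], [0.17, 2.43], [-1.26, 4.41], [0.16, 1.93], [-2.52, 2.52]. Speed limits (rad/s): [1.89, 1.89, 2.39, 2.39, 3.01, 3.01, 3.01].

## Interface

Orientations are given as [roll, pitch, yaw] about the fixed x, y, z axes, in that order (R = Rz(yaw) Ry(pitch) Rx(roll)).
In Python, from workcell import telemetry, grab_frame, bot gives the robot as it stands. The module is installed in compiled form; this text tells all that it offers.
- The arm moves only by the shell command python3 -m crank 'ROWS' [FORCE]. ROWS is text: rows parted by semicolons, each of 7 numbers parted by spaces: the finger opening in m, from 0 to 0.0854, then the shift along the tool's x, y, z in m, then the turn, a rotation vector about the tool's x, y, z in degrees. A call has exactly 8 rows; each row shifts and turns the commanded pose from where the row before left it, along the tool's axes as they then stand; what a row does not reach is not made up. A row lasts 1/12 s, in which the tool goes at most 41.7 mm and 7.16 degrees, less where a joint would pass 70% of its speed; a pose out of reach is approached as far as the arm can. A call with a gripper value outside its range is refused whole. The fingers move at their own pace and stop on an object; FORCE is the grip in N (left out, the last holds). Time passes only in rows, so rows that do not move let the fingers close, or fill a call up. It gives the time, the measured TCP pose, the force, the opening and the grip force at its end, in the units of the state.
- telemetry.observe(): the state, without advancing time (a new reading comes with each control period).
- grab_frame(name): name is "side" or "top" or "wrist"; returns a dict with "pixels" (400x640x3 uint8, red, green, blue), "depth" (400x640 float32, m along the optical axis (not along the pixel's ray), 0 where there is no reading), "vertical_fov" (degrees; the focal length in pixels is half the picture's height over the tangent of half this angle, whatever the lens; pixels are square), "cx", "cy" (the principal point, pixels), "R" (3x3) and "t" (3): a world point X has camera coordinates R X + t; the wrist camera has in their place "hand_eye" (4x4, takes a point from camera to tool coordinates, whose origin is the TCP and whose axes are the flange's). Camera axes: x right, y down, z forward; pixel columns grow to the right and rows downward; lengths in m; the calibration is good to about 2 mm. A picture is of the moment at which its call begins: read the wrist's pose just before it.
- bot.job_done(): hands the job in; it is judged then, once.
The state is a dict: "clock": time; "qpos": joint angles; "qd": joint speeds; "joint_efforts": joint torques, N m; "position": TCP position; "tool_rot": TCP orientation; "force": force on the tool from outside, world axes, zero at the start; "moment": the same for the moment, N m; "grip_width": finger opening in m; "finger_force": force on a finger pad.
Only numpy, scipy, OpenCV 4.12 (cv2) and the standard library are available. Lean on these libraries where they do the work, as an engineer would, in place of code of your own. Each camera call takes 0.05 s, during which the arm holds its last target. There are 200 camera calls.

## Task

Tidy the stall: put the two ball bearings, the two sockets and the spanner that lie loose on the table into the three small trays, each in the tray that already holds stock of its kind. Set each one down on the tray's floor rather than dropping it, bearings and spanner lying flat, sockets standing upright, nothing on top of anything else. Leave the round tin where it stands.

Things in the scene. Friction and masses are not known exactly. Their poses are not given: they have to be found in the camera images.
- bearing_a: loose ball bearing: steel ring-shaped disc lying flat, 47 mm diameter, 16 mm high, solid to the touch (the bore is only a dark spot), about 110 g. Origin: centre of its underside, z up. One of two alike.
- bearing_b: loose ball bearing: steel ring-shaped disc lying flat, 47 mm diameter, 16 mm high, solid to the touch (the bore is only a dark spot), about 110 g. Origin: centre of its underside, z up. One of two alike.
- socket_a: loose steel hex socket standing upright, mouth up: cylinder 28 mm diameter, 46 mm high, narrowing to 24 mm over the lowest 15 mm, about 120 g. Origin: centre of its underside, z up. One of two alike.
- socket_b: loose steel hex socket standing upright, mouth up: cylinder 28 mm diameter, 46 mm high, narrowing to 24 mm over the lowest 15 mm, about 120 g. Origin: centre of its underside, z up. One of two alike.
- spanner: loose steel combination spanner lying flat, 122 mm long, 8 mm thick; shank 13 mm wide, heads 24 to 26 mm wide at both ends beyond 35 mm from the middle; about 70 g. Origin: middle of its underside, close to its centre of mass; x along its length (open jaw at +x, ring at -x), z up. At the start x points within 20 degrees of straight ahead.
- tin: bystander to leave alone: loose short round tin with a lid, 52 mm diameter, 31 mm high, about 200 g, among the loose parts. Origin: centre of its underside.
- tray_bearings: square grey open tray, 180 x 180 mm outside, 22 mm high, walls 5 mm, floor 4 mm thick, fixed. Origin: centre of its underside; axes along its sides, x roughly away from the robot, z up. It holds three fixed ball bearings in a row at x 58 mm and y -54, 0, 54 mm, rising to 20 mm above the table. The floor from x -85 to 34 mm, y -85 to 85 mm is empty.
- tray_sockets: square grey open tray, 180 x 180 mm outside, 22 mm high, walls 5 mm, floor 4 mm thick, fixed. Origin: centre of its underside; axes along its sides, x roughly away from the robot, z up. It holds four fixed sockets standing in a row at x 64 mm and y -60, -20, 20, 60 mm, rising to 50 mm above the table. The floor from x -85 to 50 mm, y -85 to 85 mm is empty.
- tray_spanners: square grey open tray, 180 x 180 mm outside, 22 mm high, walls 5 mm, floor 4 mm thick, fixed. Origin: centre of its underside; axes along its sides, x roughly away from the robot, z up. It holds two fixed spanners lying side by side along its y axis at x 70 and 40 mm, rising to 12 mm above the table. The floor from x -85 to 27 mm, y -85 to 85 mm is empty.
Not all that is in view belongs to the job. Leave any brown look-alike of the socket_a alone. Leave any green look-alike of the bearing_a alone.

How it is judged:
By the outcome, as a careful person would: the job done as asked, in the order asked, and still so for the second after the job is handed in, with the robot touching nothing.
It also fails if it takes over 118 s, if anything falls off the work surface, if the arm or the gripper's body presses on something with over 40 N, if the wrist force passes 120 N, or if a joint passes its speed limit or range.

## Working session

There is one attempt and no reset: what is moved stays moved. The work goes in short steps, Python scripts to look and compute and a shell command to move; the robot and the scene stay as the last step left them, time stands still between calls to the robot, and variables do not carry over. Pictures are saved under pics/ and viewed, at most 14 in all, crops included, and the job is handed in when it is done.

```bash
mkdir -p pics
cat > h.py <<'E'
import numpy as np, cv2
from scipy.spatial.transform import Rotation as Ro
from workcell import telemetry, grab_frame, bot
def grab(n):
    s=telemetry.observe(); f=grab_frame(n)
    f['f']=200/np.tan(np.radians(f['vertical_fov'])/2)
    if n=='wrist':
        T=np.eye(4); T[:3,:3]=Ro.from_euler('xyz',s['tool_rot']).as_matrix() if np.size(s['tool_rot'])==3 else np.array(s['tool_rot']); T[:3,3]=s['position']
        M=T@np.array(f['hand_eye']); f['Rc'],f['o']=M[:3,:3],M[:3,3]
    else:
        R=np.array(f['R']); f['Rc']=R.T; f['o']=-R.T@np.array(f['t'])
    return f
def ray(f,u,v,z):
    d=f['Rc']@np.array([(u-f['cx'])/f['f'],(v-f['cy'])/f['f'],1]); return f['o']+d*(z-f['o'][2])/d[2]
def proj(f,X):
    c=f['Rc'].T@(np.array(X)-f['o']); return c[:2]/c[2]*f['f']+[f['cx'],f['cy']]
def cloud(f):
    v,u=np.mgrid[:400,:640]; d=f['depth']
    P=np.stack([(u-f['cx'])/f['f']*d,(v-f['cy'])/f['f']*d,d],-1)@f['Rc'].T+f['o']; P[d==0]=np.nan; return P
def save(f,n): cv2.imwrite('pics/'+n,cv2.cvtColor(f['pixels'],cv2.COLOR_RGB2BGR))
E
python3 - <<'E'
from h import *
import pickle
print(telemetry.observe(), bot.tcp_to_tips)
for n in('top','side'):
    f=grab(n); save(f,n+'0.png'); pickle.dump(f,open(n+'0.pkl','wb')); print(n,f['o'],f['Rc'][:,2],f['f'])
E
```

```text
{'clock': 0.0, 'qpos': array([ 1.03681236,  0.52203707, -0.0363398 ,  1.6000054 ,  0.02119403,
        1.02112841, -0.11278619]), 'qd': array([-0.00095555, -0.00238937, -0.00016229, -0.00089995, -0.00167106,
       -0.00166046, -0.00096131]), 'joint_efforts': array([ 2.21189475e-04, -9.27112198e+01,  1.97995685e+00, -3.69931626e+01,
        1.78885827e-02,  8.10593076e-03, -8.05848367e-05]), 'position': array([ 0.27941265, -0.55869765,  0.24971216]), 'tool_rot': array([-3.14040159e+00,  7.53203426e-05,  4.63795431e-01]), 'force': array([ 0.23980105,  0.21494353, -0.88841804]), 'moment': array([-0.01186401,  0.02271167,  0.04513368]), 'finger_force': 0.0, 'grip_width': 0.08535573384793937} 0.019
top [ 0.32596569 -0.00719702  1.04464343] [ 0.18600626  0.02405756 -0.98225399] 438.78742123777835
side [-0.20009924  0.68927193  0.7089615 ] [ 0.59499378 -0.57704695 -0.55946333] 486.43790181574684
```

View pics/top0.png

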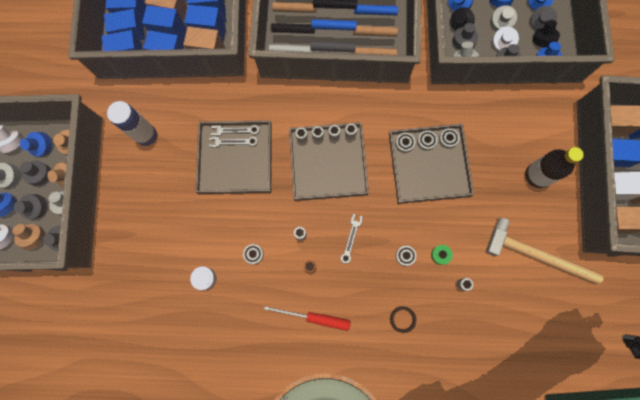

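View pics/side0.png

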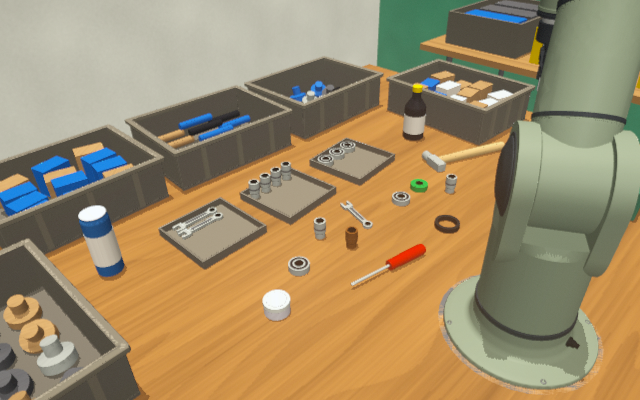

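Top view: bearings at (253,254) and (406,256), sockets at (300,233) and (466,285), spanner at (351,239). To be left alone: tin (202,278), brown look-alike (310,267), green look-alike (442,254), black ring (403,319). Trays: spanners (235,157), sockets (329,161), bearings (431,163). The loose steel parts fit the description by colour and shape. An enlarged crop and measurements follow.

Run:
```python
from h import *
import pickle
f=pickle.load(open('top0.pkl','rb')); P=cloud(f); px=f['pixels']
hsv=cv2.cvtColor(px,cv2.COLOR_RGB2HSV)
# loose: steel (low saturation) on wood
m=((hsv[...,1]<70)).astype(np.uint8)*255
c=cv2.morphologyEx(m,cv2.MORPH_CLOSE,np.ones((5,5)))
n,l,s,cen=cv2.connectedComponentsWithStats(c)
for i in range(1,n):
    x,y,w,h,a=s[i]
    if 60<a<9000 and 100<y<340 and 180<x<500:
        zz=P[...,2][l==i]
        print((x,y,w,h,a),'z95 %.3f'%np.nanpercentile(zz,90),cen[i].round(1),'ray0.016',ray(f,*cen[i],0.016).round(4),'0.046',ray(f,*cen[i],.046).round(4))
# trays : floor points z~4mm low saturation; rim points z ~22
for nm,(x0,x1) in dict(sp=(190,280),so=(284,374),be=(382,478)).items():
    M=np.zeros((400,640),np.uint8); M[115:210,x0:x1]=(hsv[115:210,x0:x1,1]<110)*255
    M=cv2.morphologyEx(cv2.morphologyEx(M,cv2.MORPH_CLOSE,np.ones((7,7))),cv2.MORPH_OPEN,np.ones((5,5)))
    k=max(cv2.findContours(M,0,2)[0],key=cv2.contourArea)
    pts=np.array([ray(f,*p[0],.022)[:2] for p in k],np.float32)
    print(nm,cv2.minAreaRect(pts), 'floorz',np.nanmedian(P[150:190,(x0+x1)//2-20:(x0+x1)//2+20,2]))
cv2.imwrite('pics/c0.png',cv2.resize(px[205:305,185:490,::-1],None,fx=2.6,fy=2.6,interpolation=2))
```

```text
(np.int32(196), np.int32(121), np.int32(75), np.int32(72), np.int32(5056)) z95 0.017 [233.7 156.8] ray0.016 [0.6439 0.2417 0.016 ] 0.046 [0.6346 0.2344 0.046 ]
(np.int32(290), np.int32(123), np.int32(78), np.int32(77), np.int32(5155)) z95 0.032 [327.7 161.2] ray0.016 [0.6381 0.0109 0.016 ] 0.046 [0.629  0.0103 0.046 ]
(np.int32(390), np.int32(125), np.int32(83), np.int32(78), np.int32(5282)) z95 0.022 [430.3 163.3] ray0.016 [ 0.6385 -0.2378  0.016 ] 0.046 [ 0.6294 -0.231   0.046 ]
(np.int32(341), np.int32(214), np.int32(21), np.int32(49), np.int32(323)) z95 0.011 [350.7 239.1] ray0.016 [ 0.4491 -0.0483  0.016 ] 0.046 [ 0.4455 -0.0471  0.046 ]
(np.int32(487), np.int32(218), np.int32(22), np.int32(37), np.int32(456)) z95 0.028 [498.1 236.6] ray0.016 [ 0.464  -0.3927  0.016 ] 0.046 [ 0.46   -0.3815  0.046 ]
(np.int32(294), np.int32(227), np.int32(12), np.int32(13), np.int32(124)) z95 0.048 [299.5 232.8] ray0.016 [0.4608 0.0727 0.016 ] 0.046 [0.4569 0.0704 0.046 ]
(np.int32(243), np.int32(244), np.int32(20), np.int32(20), np.int32(313)) z95 0.019 [252.7 253.8] ray0.016 [0.4082 0.1809 0.0
[... 395 characters left out ...]
32(15), np.int32(13), np.int32(153)) z95 0.048 [465.2 284. ] ray0.016 [ 0.3523 -0.3129  0.016 ] 0.046 [ 0.3516 -0.3039  0.046 ]
(np.int32(264), np.int32(307), np.int32(43), np.int32(11), np.int32(112)) z95 0.018 [285.1 311.8] ray0.016 [0.2779 0.0988 0.016 ] 0.046 [0.2793 0.0957 0.046 ]
sp ((0.6440673470497131, 0.24130204319953918), (0.1832757294178009, 0.1807629019021988), 2.5571980476379395) floorz 0.004214359566282133
so ((0.6388872861862183, 0.010593615472316742), (0.18376074731349945, 0.17948612570762634), 5.836732387542725) floorz 0.004332063560331667
be ((0.6390181183815002, -0.23689433932304382), (0.1826273798942566, 0.18211902678012848), 7.260234355926514) floorz 0.004332902524168736
```

View pics/c0.png

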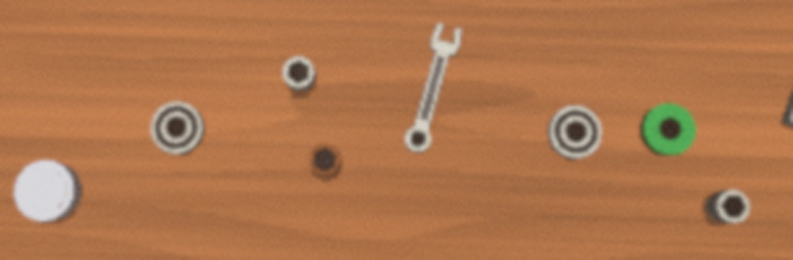

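The crop confirms it: steel bearings at crop (176,127) and (576,131), steel sockets at (298,72) and (733,206), the spanner at (435,90). The green ring (669,129), brown socket (324,160) and tin stay put. All measured heights match the given sizes. First I turn to yaw 90° (tool x = world y, tool y = world x) and go towards the right bearing.

```bash
python3 -m crank '0.0854 0 0 0.01 0 0 -6;0.0854 0 0 0.01 0 0 -6;0.0854 0 0 0.01 0 0 -6;0.0854 0 0 0.01 0 0 -6;0.0854 0 0 0.01 0 0 -6;0.0854 0 0 0.01 0 0 -6;0.0854 0 0 0.01 0 0 -6;0.0854 0 0 0.01 0 0 -6'
python3 -m crank '0.0854 0 0 0 0 0 -5.1;0.0854 0 0 0 0 0 -5.1;0.0854 0 0 0 0 0 -5.2;0.0854 0.03 0.01 0 0 0 0;0.0854 0.03 0.01 0 0 0 0;0.0854 0.03 0.01 0 0 0 0;0.0854 0.03 0.01 0 0 0 0;0.0854 0.03 0.01 0 0 0 0'
python3 -m crank '0.0854 0.03 0.01 0 0 0 0;0.0854 0.03 0.01 0 0 0 0;0.0854 0.03 0.01 0 0 0 0;0.0854 0.03 0.01 0 0 0 0;0.0854 0.03 0.01 0 0 0 0;0.0854 0.03 0.01 0 0 0 0;0.0854 0.03 0.01 0 0 0 0;0.0854 0 0 0 0 0 0'
python3 - <<'E'
from h import *
f=grab('wrist'); s=telemetry.observe(); print(s['position'],s['tool_rot'],s['qpos'])
save(f,'w1.png'); print(f['o'],f['Rc'][:,2],f['f'],proj(f,[.414,-.177,.016]))
E
```

```text
clock: 0.77
position: [0.2795, -0.5588, 0.1695]
tool_rot: [-3.141, -0.0, 1.307]
force: [-0.1, -0.9, 0.2]
grip_width: 0.0853
finger_force: 0.0
clock: 1.43
position: [0.3297, -0.4075, 0.1701]
tool_rot: [-3.141, -0.0, 1.57]
force: [1.1, 0.4, 0.5]
grip_width: 0.0854
finger_force: 0.0
clock: 2.1
position: [0.4015, -0.1939, 0.1704]
tool_rot: [3.141, -0.002, 1.576]
force: [0.7, 0.3, 0.4]
grip_width: 0.0857
finger_force: 0.0
[ 0.40065882 -0.1964347   0.17035438] [ 3.14133562e+00 -5.96616195e-04  1.57498007e+00] [ 0.63549963  0.38404529 -0.38715607  2.11532881  0.22569212  0.68063759
  0.10168454]
[ 0.39979538 -0.1135266   0.29513727] [ 0.0036793  -0.3096717  -0.95083642] 297.29607714573814 [332.51190167 171.61832485]
```

View pics/w1.png

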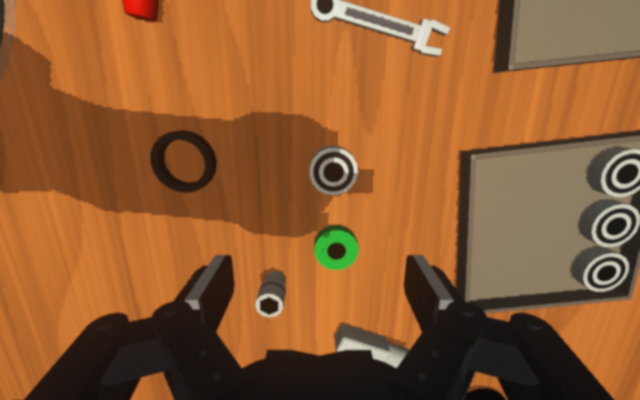

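The wrist view shows the bearing at (333,171), exactly where the estimate projects, with the green ring at (336,247). Estimates are good, so I grasp.

```bash
python3 -m crank '0.0854 0.0195 0.0133 0 0 0 0;0.0854 0 0 0.025 0 0 0;0.0854 0 0 0.03 0 0 0;0.0854 0 0 0.03 0 0 0;0.0854 0 0 0.03 0 0 0;0.0854 0 0 0.02 0 0 0;0.0854 0 0 0.009 0 0 0;0.0854 0 0 0.004 0 0 0' 40
python3 -m crank '0.03 0 0 0 0 0 0;0.03 0 0 0 0 0 0;0.03 0 0 0 0 0 0;0.03 0 0 0 0 0 0;0.03 0 0 0 0 0 0;0.03 0 0 0 0 0 0;0.03 0 0 0 0 0 0;0.03 0 0 0 0 0 0' 40
```

```text
clock: 2.82
position: [0.4123, -0.1798, 0.0211]
tool_rot: [-3.139, -0.0, 1.57]
force: [0.1, 0.9, 0.2]
grip_width: 0.0855
finger_force: 0.0
clock: 3.48
position: [0.4137, -0.18, 0.0237]
tool_rot: [3.14, 0.001, 1.57]
force: [-2.7, 0.6, 15.2]
grip_width: 0.045
finger_force: 38.4
```

```bash
python3 -m crank '0.03 0 0 -0.01 0 0 0;0.03 0 0 -0.02 0 0 0;0.03 0 0 -0.03 0 0 0;0.03 0 0 -0.03 0 0 0;0.03 -0.01 0.02 0 0 0 0;0.03 -0.01 0.02 0 0 0 0;0.03 -0.01 0.02 0 0 0 0;0.03 -0.01 0.02 0 0 0 0'
python3 -m crank '0.03 -0.01 0.02 0 0 0 0;0.03 -0.01 0.02 0 0 0 0;0.03 -0.01 0.02 0 0 0 0;0.03 -0.01 0.02 0 0 0 0;0.03 -0.01 0.02 0 0 0 0;0.03 -0.01 0.02 0 0 0 0;0.03 0 0 0 0 0 0;0.03 0 0 0 0 0 0'
python3 -c "
from h import *
s=telemetry.observe();print(s['position'],s['grip_width'],s['force'],s['finger_force'])"
```

```text
clock: 4.15
position: [0.494, -0.2204, 0.114]
tool_rot: [3.14, 0.001, 1.57]
force: [-0.4, -0.1, -1.0]
grip_width: 0.0449
finger_force: 41.7
clock: 4.82
position: [0.6133, -0.2799, 0.1131]
tool_rot: [3.141, -0.0, 1.57]
force: [-1.2, 0.3, -1.5]
grip_width: 0.045
finger_force: 41.6
[ 0.61328061 -0.27992037  0.11311838] 0.045034486887300364 [-1.19239392  0.25217801 -1.47809502] 41.589953899383545
```

```bash
python3 -m crank '0.03 0 0 0.03 0 0 0;0.03 0 0 0.025 0 0 0;0.03 0 0 0.015 0 0 0;0.03 0 0 0.008 0 0 0;0.03 0 0 0.004 0 0 0;0.03 0 0 0.001 0 0 0;0.03 0 0 0 0 0 0;0.03 0 0 0 0 0 0'
```

```text
clock: 5.48
position: [0.6135, -0.2799, 0.0305]
tool_rot: [3.14, 0.0, 1.57]
force: [-0.1, -0.3, -0.9]
grip_width: 0.0449
finger_force: 41.6
```

```bash
python3 -m crank '0.03 0 0 0.001 0 0 0;0.03 0 0 0 0 0 0;0.03 0 0 0.001 0 0 0;0.03 0 0 0 0 0 0;0.03 0 0 0.0005 0 0 0;0.03 0 0 0 0 0 0;0.03 0 0 0 0 0 0;0.03 0 0 0 0 0 0'
```

```text
clock: 6.15
position: [0.6133, -0.2798, 0.0278]
tool_rot: [3.141, 0.0, 1.57]
force: [-4.0, 1.5, 13.2]
grip_width: 0.0448
finger_force: 43.0
```

```bash
python3 -m crank '0.062 0 0 0 0 0 0;0.062 0 0 0 0 0 0;0.062 0 0 0 0 0 0;0.062 0 0 0 0 0 0;0.062 0 0 -0.01 0 0 0;0.062 0 0 -0.03 0 0 0;0.062 0 0 -0.03 0 0 0;0.0854 0 0 -0.03 0 0 0'
python3 -m crank '0.0854 0.033 -0.0146 0 0 0 0;0.0854 0.033 -0.0146 0 0 0 0;0.0854 0.033 -0.0146 0 0 0 0;0.0854 0.033 -0.0146 0 0 0 0;0.0854 0.033 -0.0146 0 0 0 0;0.0854 0.033 -0.0146 0 0 0 0;0.0854 0.033 -0.0146 0 0 0 0;0.0854 0.033 -0.0146 0 0 0 0'
python3 -m crank '0.0854 0.033 -0.0146 0 0 0 0;0.0854 0.033 -0.0146 0 0 0 0;0.0854 0.033 -0.0146 0 0 0 0;0.0854 0.033 -0.0146 0 0 0 0;0.0854 0.033 -0.0146 0 0 0 0;0.0854 0.033 -0.0146 0 0 0 0;0.0854 0 0 0 0 0 0;0.0854 0 0 0 0 0 0'
python3 - <<'E'
from h import *
f=grab('top'); save(f,'t1.png'); s=telemetry.observe(); print(s['position'],s['tool_rot'])
f=grab('wrist'); save(f,'w2.png'); print(proj(f,[.408,.181,.016]),proj(f,[.457,.070,.046]))
E
```

```text
clock: 6.82
position: [0.6128, -0.2794, 0.1285]
tool_rot: [-3.141, -0.0, 1.57]
force: [0.1, -0.3, 1.7]
grip_width: 0.0724
finger_force: 0.0
clock: 7.48
position: [0.4956, -0.0143, 0.1276]
tool_rot: [3.141, 0.0, 1.57]
force: [1.3, 0.5, 0.0]
grip_width: 0.0855
finger_force: 0.0
clock: 8.15
position: [0.4083, 0.1843, 0.1275]
tool_rot: [3.141, -0.001, 1.574]
force: [1.1, -0.2, -0.5]
grip_width: 0.0852
finger_force: 0.0
[0.40885497 0.18280185 0.12729434] [3.14095635e+00 6.54065944e-05 1.57193108e+00]
[318.64234437 204.57636856] [375.44601581 337.86554902]
```

View pics/w2.png

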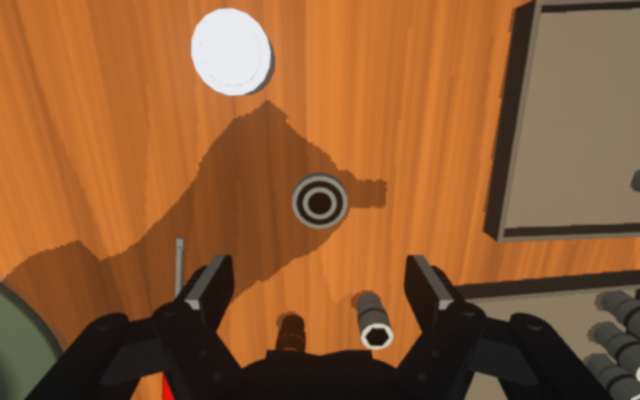

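View pics/t1.png

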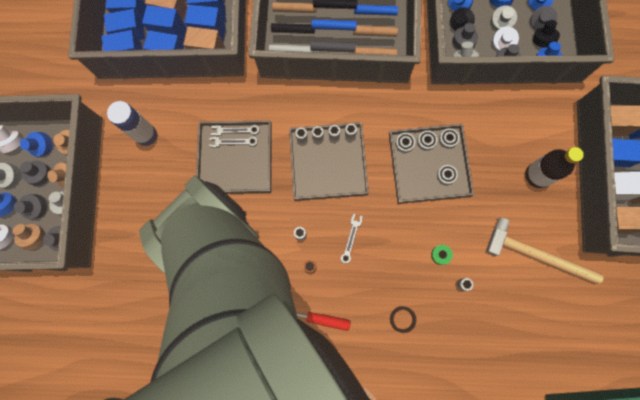

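The first bearing lies in its tray at top (447,174). The left bearing is at wrist (320,202), within 3 px of the prediction, and the tool is above it.

```bash
python3 -m crank '0.0854 0 0 0.015 0 0 0;0.0854 0 0 0.025 0 0 0;0.0854 0 0 0.025 0 0 0;0.0854 0 0 0.02 0 0 0;0.0854 0 0 0.012 0 0 0;0.0854 0 0 0.006 0 0 0;0.0854 0 0 0.0015 0 0 0;0.0854 0 0 0 0 0 0' 40
python3 -m crank '0.03 0 0 0 0 0 0;0.03 0 0 0 0 0 0;0.03 0 0 0 0 0 0;0.03 0 0 0 0 0 0;0.03 0 0 0 0 0 0;0.03 0 0 0 0 0 0;0.03 0 0 0 0 0 0;0.03 0 0 0 0 0 0' 40
python3 -m crank '0.03 0 0 -0.01 0 0 0;0.03 0 0 -0.025 0 0 0;0.03 0 0 -0.03 0 0 0;0.03 0 0 -0.03 0 0 0;0.03 0 0 0 0 0 0;0.03 -0.02 0.01 0 0 0 0;0.03 -0.03 0.015 0 0 0 0;0.03 -0.03 0.015 0 0 0 0'
```

```text
clock: 8.92
position: [0.4092, 0.1819, 0.0225]
tool_rot: [3.142, 0.0, 1.569]
force: [-0.2, -0.7, -0.1]
grip_width: 0.0856
finger_force: 0.0
clock: 9.58
position: [0.4093, 0.1825, 0.0231]
tool_rot: [3.14, -0.0, 1.57]
force: [-2.0, -1.8, 15.9]
grip_width: 0.0452
finger_force: 38.3
clock: 10.25
position: [0.4491, 0.1019, 0.1181]
tool_rot: [3.141, -0.0, 1.573]
force: [2.3, 0.5, -0.9]
grip_width: 0.0455
finger_force: 42.0
```

```bash
python3 -m crank '0.03 -0.03 0.0155 0 0 0 0;0.03 -0.03 0.0155 0 0 0 0;0.03 -0.03 0.0155 0 0 0 0;0.03 -0.03 0.0155 0 0 0 0;0.03 -0.03 0.0155 0 0 0 0;0.03 -0.03 0.0155 0 0 0 0;0.03 -0.03 0.0155 0 0 0 0;0.03 -0.03 0.0155 0 0 0 0'
python3 -m crank '0.03 -0.03 0.0155 0 0 0 0;0.03 -0.03 0.0155 0 0 0 0;0.03 0 0 0.02 0 0 0;0.03 0 0 0.025 0 0 0;0.03 0 0 0.025 0 0 0;0.03 0 0 0.01 0 0 0;0.03 0 0 0 0 0 0;0.03 0 0 0 0 0 0'
```

```text
clock: 10.92
position: [0.5729, -0.1394, 0.1179]
tool_rot: [-3.142, -0.0, 1.57]
force: [1.5, 0.6, -1.8]
grip_width: 0.0449
finger_force: 42.0
clock: 11.58
position: [0.6037, -0.1975, 0.0379]
tool_rot: [-3.141, -0.0, 1.571]
force: [-0.1, -0.3, -1.6]
grip_width: 0.0444
finger_force: 41.9
```

```bash
python3 -m crank '0.03 0 0 0.005 0 0 0;0.03 0 0 0.002 0 0 0;0.03 0 0 0.001 0 0 0;0.03 0 0 0.001 0 0 0;0.03 0 0 0.001 0 0 0;0.03 0 0 0 0 0 0;0.03 0 0 0 0 0 0;0.03 0 0 0 0 0 0'
```

```text
clock: 12.25
position: [0.6037, -0.1976, 0.0274]
tool_rot: [3.142, 0.0, 1.57]
force: [-0.3, -0.6, -0.9]
grip_width: 0.0449
finger_force: 42.0
```

```bash
python3 -m crank '0.03 0 0 0.0006 0 0 0;0.03 0 0 0 0 0 0;0.03 0 0 0.0006 0 0 0;0.03 0 0 0 0 0 0;0.03 0 0 0 0 0 0;0.03 0 0 0 0 0 0;0.03 0 0 0 0 0 0;0.03 0 0 0 0 0 0'
```

```text
clock: 12.92
position: [0.6038, -0.1977, 0.0272]
tool_rot: [3.141, 0.0, 1.57]
force: [-6.6, 1.3, 19.6]
grip_width: 0.045
finger_force: 43.9
```

```bash
python3 -m crank '0.062 0 0 0 0 0 0;0.062 0 0 0 0 0 0;0.062 0 0 0 0 0 0;0.062 0 0 0 0 0 0;0.062 0 0 -0.01 0 0 0;0.062 0 0 -0.03 0 0 0;0.062 0 0 -0.03 0 0 0;0.062 0 0 -0.03 0 0 0'
python3 -m crank '0.062 -0.0106 -0.0252 -0.002 0 0 0;0.062 -0.0106 -0.0252 -0.002 0 0 0;0.062 -0.0106 -0.0252 -0.002 0 0 0;0.062 -0.0106 -0.0252 -0.002 0 0 0;0.062 -0.0106 -0.0252 -0.002 0 0 0;0.062 -0.0106 -0.0252 0 0 0 0;0.062 -0.0106 -0.0252 0 0 0 0;0.062 -0.0106 -0.0252 0 0 0 0'
python3 -m crank '0.062 -0.0106 -0.0252 0 0 0 0;0.062 -0.0106 -0.0252 0 0 0 0;0.062 0 0 0 0 0 0;0.062 0 0 0 0 0 0;0.062 0 0 0 0 0 0;0.062 0 0 0 0 0 0;0.062 0 0 0 0 0 0;0.062 0 0 0 0 0 0'
python3 - <<'E'
from h import *
s=telemetry.observe(); print(s['position'],s['tool_rot'])
f=grab('wrist'); save(f,'w3.png'); print(proj(f,[.3516,-.304,.046]))
# socket mouth: steel pixels near expectation
hsv=cv2.cvtColor(f['pixels'],cv2.COLOR_RGB2HSV)
P=cloud(f); m=(abs(P[...,2]-.046)<.006); m[:, :230]=0; m[:,410:]=0
v,u=np.where(m); print(len(u),np.median(P[m],0), u.min(),u.max(),v.min(),v.max())
E
```

```text
clock: 13.58
position: [0.6034, -0.1975, 0.1278]
tool_rot: [-3.141, -0.0, 1.571]
force: [-0.2, -0.5, 0.6]
grip_width: 0.0621
finger_force: 0.0
clock: 14.25
position: [0.4008, -0.2828, 0.1368]
tool_rot: [3.141, 0.001, 1.57]
force: [-0.2, -0.2, 0.6]
grip_width: 0.0623
finger_force: 0.0
clock: 14.92
position: [0.3522, -0.3031, 0.1361]
tool_rot: [3.141, -0.0, 1.571]
force: [0.4, -0.3, 0.8]
grip_width: 0.062
finger_force: 0.0
[ 0.35222068 -0.30312102  0.13611169] [ 3.14138500e+00 -1.20820950e-04  1.57134008e+00]
[319.04468821 212.52266482]
1000 [ 0.35156528 -0.30430131  0.04695082] 302 336 196 231
```

View pics/w3.png

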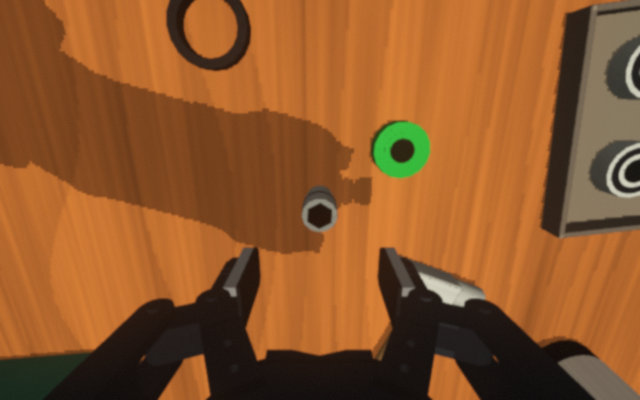

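The steel socket is at (320,214), straight under the tool. The green ring is at (402,150) and the hammer head at (440,285), both clear.

```bash
python3 -m crank '0.062 -0.001 -0.0006 0.015 0 0 0;0.062 0 0 0.025 0 0 0;0.062 0 0 0.025 0 0 0;0.062 0 0 0.02 0 0 0;0.062 0 0 0.012 0 0 0;0.062 0 0 0.005 0 0 0;0.062 0 0 0 0 0 0;0.062 0 0 0 0 0 0' 40
python3 -m crank '0.015 0 0 0 0 0 0;0.015 0 0 0 0 0 0;0.015 0 0 0 0 0 0;0.015 0 0 0 0 0 0;0.015 0 0 0 0 0 0;0.015 0 0 0 0 0 0;0.015 0 0 0 0 0 0;0.015 0 0 0 0 0 0' 40
python3 -m crank '0.015 0 0 -0.01 0 0 0;0.015 0 0 -0.025 0 0 0;0.015 0 0 -0.03 0 0 0;0.015 0 0 -0.03 0 0 0;0.015 0 0 -0.02 0 0 0;0.015 0.02 0.02 0 0 0 0;0.015 0.025 0.025 0 0 0 0;0.015 0.025 0.025 0 0 0 0'
```

```text
clock: 15.63
position: [0.3513, -0.3044, 0.0344]
tool_rot: [3.142, 0.0, 1.571]
force: [0.6, -0.0, 0.9]
grip_width: 0.0624
finger_force: 0.0
clock: 16.3
position: [0.3513, -0.3049, 0.0349]
tool_rot: [3.141, 0.001, 1.57]
force: [-1.5, 1.1, 10.0]
grip_width: 0.0268
finger_force: 38.6
clock: 16.97
position: [0.4214, -0.2344, 0.1505]
tool_rot: [3.14, 0.001, 1.568]
force: [1.6, -0.7, -1.2]
grip_width: 0.0269
finger_force: 39.8
```

```bash
python3 -m crank '0.015 0.0257 0.0252 0 0 0 0;0.015 0.0257 0.0252 0 0 0 0;0.015 0.0257 0.0252 0 0 0 0;0.015 0.0257 0.0252 0 0 0 0;0.015 0.0257 0.0252 0 0 0 0;0.015 0.0257 0.0252 0 0 0 0;0.015 0.0257 0.0252 0 0 0 0;0.015 0.0257 0.0252 0 0 0 0'
python3 -m crank '0.015 0 0 0 0 0 0;0.015 0 0 0.025 0 0 0;0.015 0 0 0.03 0 0 0;0.015 0 0 0.03 0 0 0;0.015 0 0 0.015 0 0 0;0.015 0 0 0.005 0 0 0;0.015 0 0 0 0 0 0;0.015 0 0 0 0 0 0'
```

```text
clock: 17.63
position: [0.6235, -0.0276, 0.1501]
tool_rot: [3.141, -0.0, 1.57]
force: [1.2, -0.6, -0.7]
grip_width: 0.0269
finger_force: 39.8
clock: 18.3
position: [0.6232, -0.0291, 0.0454]
tool_rot: [3.141, -0.0, 1.57]
force: [0.6, 0.7, -1.0]
grip_width: 0.0268
finger_force: 39.9
```

```bash
python3 -m crank '0.015 0 0 0.003 0 0 0;0.015 0 0 0.0015 0 0 0;0.015 0 0 0.001 0 0 0;0.015 0 0 0.0005 0 0 0;0.015 0 0 0.0005 0 0 0;0.015 0 0 0 0 0 0;0.015 0 0 0 0 0 0;0.015 0 0 0 0 0 0'
```

```text
clock: 18.97
position: [0.6231, -0.0291, 0.0389]
tool_rot: [3.141, 0.0, 1.57]
force: [-4.3, -1.0, 17.0]
grip_width: 0.0267
finger_force: 41.9
```

```bash
python3 -m crank '0.045 0 0 0 0 0 0;0.045 0 0 0 0 0 0;0.045 0 0 0 0 0 0;0.045 0 0 -0.005 0 0 0;0.045 0 0 -0.02 0 0 0;0.045 0 0 -0.03 0 0 0;0.045 0 0 -0.03 0 0 0;0.045 0 0 -0.02 0 0 0'
python3 -m crank '0.045 0.0165 -0.0277 0 0 0 0;0.045 0.0165 -0.0277 0 0 0 0;0.045 0.0165 -0.0277 0 0 0 0;0.045 0.0165 -0.0277 0 0 0 0;0.045 0.0165 -0.0277 0 0 0 0;0.045 0.0165 -0.0277 0 0 0 0;0.045 0 0 0 0 0 0;0.045 0 0 0 0 0 0'
python3 - <<'E'
from h import *
s=telemetry.observe(); print(s['position'],s['tool_rot'])
f=grab('wrist'); save(f,'w4.png'); print(proj(f,[.457,.070,.046]))
P=cloud(f); m=(abs(P[...,2]-.046)<.006).astype(np.uint8)
n,l,st,c=cv2.connectedComponentsWithStats(m)
for i in range(1,n):
    if st[i,4]>150: print(st[i],np.median(P[l==i],0),f['pixels'][l==i].mean(0))
E
```

```text
clock: 19.63
position: [0.6233, -0.0289, 0.1455]
tool_rot: [3.14, -0.0, 1.57]
force: [1.0, -0.4, 0.0]
grip_width: 0.0452
finger_force: 0.0
clock: 20.3
position: [0.4559, 0.0708, 0.1433]
tool_rot: [3.141, 0.0, 1.573]
force: [0.4, -0.3, 0.1]
grip_width: 0.0451
finger_force: 0.0
[0.45593921 0.07079404 0.14325318] [3.14100808e+00 2.26774155e-04 1.57254682e+00]
[321.09037432 209.19272099]
[ 601  181   39   37 1060] [0.68985668 0.07982184 0.05042397] [99.49245283 95.48113208 85.16792453]
[305 188  35  35 959] [0.45769628 0.07387882 0.04693606] [94.32325339 83.26277372 70.55578728]
[212 218  36  34 923] [0.3824877  0.04844164 0.04675022] [63.21126761 32.89057421 14.20260022]
[ 591  227   49   36 1159] [0.69609901 0.04124874 0.05059561] [107.09404659 102.61604832  91.42881795]
[ 584  268   45   35 1039] [0.7006185  0.00194656 0.05057392] [105.63330125 100.57747834  89.27045236]
[485 297  39  33 822] [ 0.61983046 -0.02527682  0.05065944] [99.74452555 97.57907543 87.73722628]
[577 307  42  33 954] [ 0.70486943 -0.03706113  0.05050852] [106.59224319 100.4769392   88.82389937]
```

View pics/w4.png

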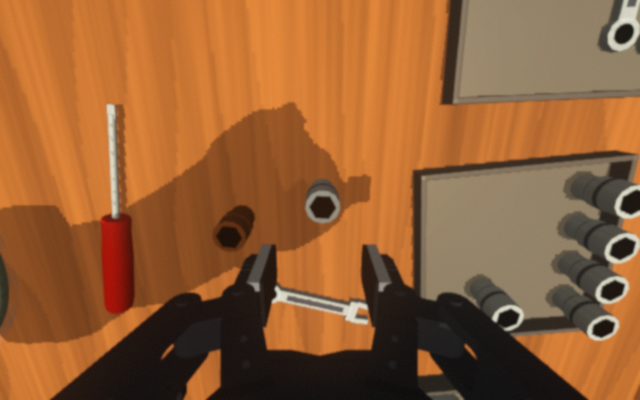

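The steel socket is at (322,206). The brown one (229,236) is 75 mm off and clear of the fingers. The first socket stands upright in its tray at (508,317).

```bash
python3 -m crank '0.045 0.001 0.001 0.015 0 0 0;0.045 0 0 0.025 0 0 0;0.045 0 0 0.03 0 0 0;0.045 0 0 0.022 0 0 0;0.045 0 0 0.012 0 0 0;0.045 0 0 0.005 0 0 0;0.045 0 0 0 0 0 0;0.045 0 0 0 0 0 0' 40
python3 -m crank '0.015 0 0 0 0 0 0;0.015 0 0 0 0 0 0;0.015 0 0 0 0 0 0;0.015 0 0 0 0 0 0;0.015 0 0 0 0 0 0;0.015 0 0 0 0 0 0;0.015 0 0 0 0 0 0;0.015 0 0 0 0 0 0' 40
python3 -m crank '0.015 0 0 -0.01 0 0 0;0.015 0 0 -0.025 0 0 0;0.015 0 0 -0.03 0 0 0;0.015 0 0 -0.03 0 0 0;0.015 0 0 -0.015 0 0 0;0.015 -0.004 0.026 0 0 0 0;0.015 -0.004 0.026 0 0 0 0;0.015 -0.004 0.026 0 0 0 0'
```

```text
clock: 21.02
position: [0.4582, 0.0709, 0.034]
tool_rot: [3.141, -0.0, 1.57]
force: [-0.3, -0.4, 0.8]
grip_width: 0.0448
finger_force: 0.0
clock: 21.68
position: [0.4582, 0.0709, 0.0346]
tool_rot: [3.14, -0.0, 1.57]
force: [-0.3, -0.3, 5.6]
grip_width: 0.0267
finger_force: 38.9
clock: 22.35
position: [0.5368, 0.0584, 0.1457]
tool_rot: [3.14, 0.0, 1.57]
force: [1.0, 1.0, -2.6]
grip_width: 0.0262
finger_force: 39.8
```

```bash
python3 -m crank '0.015 -0.004 0.026 0 0 0 0;0.015 -0.004 0.026 0 0 0 0;0.015 -0.004 0.026 0 0 0 0;0.015 0 0 0.02 0 0 0;0.015 0 0 0.03 0 0 0;0.015 0 0 0.03 0 0 0;0.015 0 0 0.015 0 0 0;0.015 0 0 0.003 0 0 0'
python3 -m crank '0.015 0 0 0.003 0 0 0;0.015 0 0 0.002 0 0 0;0.015 0 0 0.001 0 0 0;0.015 0 0 0.001 0 0 0;0.015 0 0 0 0 0 0;0.015 0 0 0 0 0 0;0.015 0 0 0 0 0 0;0.015 0 0 0 0 0 0'
```

```text
clock: 23.02
position: [0.6121, 0.0466, 0.0439]
tool_rot: [-3.138, 0.0, 1.57]
force: [-1.3, -0.3, -2.0]
grip_width: 0.0267
finger_force: 39.8
clock: 23.68
position: [0.6136, 0.047, 0.0388]
tool_rot: [3.141, -0.0, 1.57]
force: [-0.8, -0.8, -1.1]
grip_width: 0.0266
finger_force: 39.8
```

```bash
python3 -m crank '0.015 0 0 0.0006 0 0 0;0.015 0 0 0 0 0 0;0.015 0 0 0 0 0 0;0.015 0 0 0 0 0 0;0.015 0 0 0 0 0 0;0.015 0 0 0 0 0 0;0.015 0 0 0 0 0 0;0.015 0 0 0 0 0 0'
```

```text
clock: 24.35
position: [0.6137, 0.047, 0.0386]
tool_rot: [3.141, 0.0, 1.57]
force: [-3.3, -0.3, 10.3]
grip_width: 0.0269
finger_force: 41.0
```

```bash
python3 -m crank '0.045 0 0 0 0 0 0;0.045 0 0 0 0 0 0;0.045 0 0 0 0 0 0;0.045 0 0 -0.005 0 0 0;0.045 0 0 -0.02 0 0 0;0.045 0 0 -0.03 0 0 0;0.045 0 0 -0.03 0 0 0;0.045 0 0 -0.02 0 0 0'
python3 -m crank '0.045 -0.016 -0.0275 0 0 0 0;0.045 -0.016 -0.0275 0 0 0 0;0.045 -0.016 -0.0275 0 0 0 0;0.045 -0.016 -0.0275 0 0 0 0;0.045 -0.016 -0.0275 0 0 0 0;0.045 -0.016 -0.0275 0 0 0 0;0.045 0 0 0 0 0 -6;0.045 0 0 0 0 0 -6'
python3 -m crank '0.045 0 0 0 0 0 -6.5;0.045 0 0 0 0 0 -6.5;0.045 0 0 0 0 0 -6.5;0.045 0 0 0 0 0 -6.5;0.045 0 0 0 0 0 -6.5;0.045 0 0 0 0 0 -6.5;0.045 0 0 0 0 0 -6.5;0.045 0 0 0 0 0 -6.5'
python3 -m crank '0.045 0 0 0 0 0 -6;0.045 0 0 0 0 0 -6;0.045 0 0 0 0 0 0;0.045 0 0 0 0 0 0;0.045 0 0 0 0 0 0;0.045 0 0 0 0 0 0;0.045 0 0 0 0 0 0;0.045 0 0 0 0 0 0'
python3 - <<'E'
from h import *
s=telemetry.observe(); print(s['position'],s['tool_rot'])
f=grab('wrist'); save(f,'w5.png'); print(proj(f,[.449,-.048,.008]))
hsv=cv2.cvtColor(f['pixels'],cv2.COLOR_RGB2HSV); P=cloud(f)
g=np.hypot(P[...,0]-.449,P[...,1]+.048)<.09
m=((hsv[...,1]<90)&g&(P[...,2]<.02)).astype(np.uint8); m=cv2.morphologyEx(m,cv2.MORPH_CLOSE,np.ones((5,5)))
k=max(cv2.findContours(m,0,2)[0],key=cv2.contourArea)
pts=np.array([ray(f,*p[0],.008)[:2] for p in k],np.float32); print(cv2.minAreaRect(pts),cv2.boundingRect(k))
E
```

```text
clock: 25.02
position: [0.6141, 0.0472, 0.1459]
tool_rot: [3.14, -0.0, 1.57]
force: [-0.5, 0.1, -0.4]
grip_width: 0.0451
finger_force: 0.0
clock: 25.68
position: [0.4475, -0.0501, 0.1436]
tool_rot: [-3.142, 0.001, 1.783]
force: [0.0, -0.1, 0.7]
grip_width: 0.0445
finger_force: 0.0
clock: 26.35
position: [0.4486, -0.0491, 0.1434]
tool_rot: [-3.141, 0.001, 2.693]
force: [0.3, -0.3, -0.7]
grip_width: 0.0451
finger_force: 0.0
clock: 27.02
position: [0.4486, -0.0489, 0.1431]
tool_rot: [-3.141, 0.0, 2.896]
force: [-0.3, -0.6, 1.1]
grip_width: 0.0452
finger_force: 0.0
[ 0.44856144 -0.04887419  0.14308701] [-3.14146281e+00  1.64003090e-04  2.89593017e+00]
[319.18587687 194.6486479 ]
((0.45149868726730347, -0.0482654869556427), (0.026079770177602768, 0.11909542232751846), 75.93305969238281) (306, 131, 29, 125)
```

View pics/w5.png

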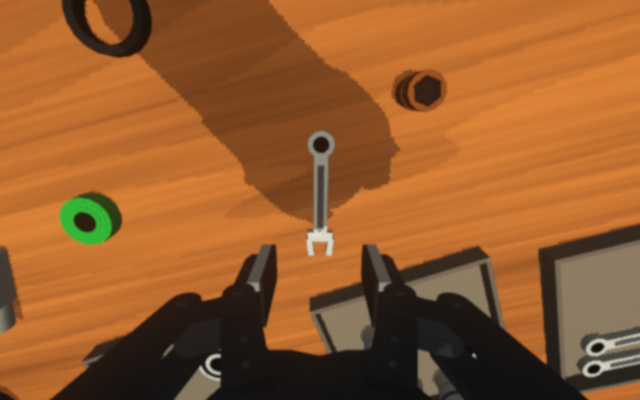

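The spanner is at (320,195), ring end up at (320,145), at -14.1°. It is aligned with the tool and 3 mm off along its length. I narrow the fingers and feel for the table.

```bash
python3 -m crank '0.026 -0.003 0 0.01 0 0 0;0.026 0 0 0.025 0 0 0;0.026 0 0 0.03 0 0 0;0.026 0 0 0.03 0 0 0;0.026 0 0 0.015 0 0 0;0.026 0 0 0.005 0 0 0;0.026 0 0 0 0 0 0;0.026 0 0 0 0 0 0' 40
python3 -m crank '0.026 0 0 0.002 0 0 0;0.026 0 0 0.0015 0 0 0;0.026 0 0 0.001 0 0 0;0.026 0 0 0.001 0 0 0;0.026 0 0 0 0 0 0;0.026 0 0 0 0 0 0;0.026 0 0 0 0 0 0;0.026 0 0 0 0 0 0'
```

```text
clock: 27.73
position: [0.4517, -0.0494, 0.0283]
tool_rot: [3.141, 0.0, 2.897]
force: [0.4, 0.1, -0.5]
grip_width: 0.0258
finger_force: 0.0
clock: 28.4
position: [0.4515, -0.0497, 0.0226]
tool_rot: [3.142, 0.0, 2.897]
force: [0.3, 0.2, -0.3]
grip_width: 0.0259
finger_force: 0.0
```

```bash
python3 -m crank '0.026 0 0 0.001 0 0 0;0.026 0 0 0 0 0 0;0.005 0 0 0 0 0 0;0.005 0 0 0 0 0 0;0.005 0 0 0 0 0 0;0.005 0 0 0 0 0 0;0.005 0 0 0 0 0 0;0.005 0 0 0 0 0 0' 60
python3 -m crank '0.005 0 0 0 0 0 0;0.005 0 0 0 0 0 0;0.005 0 0 -0.005 0 0 0;0.005 0 0 -0.015 0 0 0;0.005 0 0 -0.025 0 0 0;0.005 0 0 -0.025 0 0 0;0.005 0 0 -0.025 0 0 0;0.005 0 0 0 0 0 0' 60
```

```text
clock: 29.07
position: [0.4514, -0.0497, 0.0217]
tool_rot: [-3.141, 0.0, 2.897]
force: [-1.6, -0.2, 6.5]
grip_width: 0.0105
finger_force: 58.7
clock: 29.73
position: [0.4528, -0.0497, 0.1203]
tool_rot: [3.141, 0.004, 2.897]
force: [0.6, -0.5, -0.1]
grip_width: 0.0106
finger_force: 58.9
```

```bash
python3 -m crank '0.005 0 0 0 0 0 6;0.005 0 0 0 0 0 6.8;0.005 0 0 0 0 0 6.8;0.005 0 0 0 0 0 6.8;0.005 0 0 0 0 0 6.8;0.005 0 0 0 0 0 6.8;0.005 0 0 0 0 0 6.8;0.005 0 0 0 0 0 6.8'
python3 -m crank '0.005 0 0 0 0 0 6.8;0.005 0 0 0 0 0 6.8;0.005 0 0 0 0 0 6.2;0.005 0 0 0 0 0 0;0.005 0.0282 0.017 0 0 0 0;0.005 0.0282 0.017 0 0 0 0;0.005 0.0282 0.017 0 0 0 0;0.005 0.0282 0.017 0 0 0 0'
python3 -m crank '0.005 0.0282 0.017 0 0 0 0;0.005 0.0282 0.017 0 0 0 0;0.005 0.0282 0.017 0 0 0 0;0.005 0.0282 0.017 0 0 0 0;0.005 0.0282 0.017 0 0 0 0;0.005 0.0282 0.017 0 0 0 0;0.005 0 0 0 0 0 0;0.005 0 0 0 0 0 0'
python3 - <<'E'
from h import *
s=telemetry.observe(); print(s['position'],s['tool_rot'],s['grip_width'])
f=grab('wrist'); save(f,'w6.png')
for n in((-85,-85),(-85,85),(85,0)):
    a=np.radians(2.56); print(proj(f,[.644+(n[0]*np.cos(a)-n[1]*np.sin(a))/1e3,.2413+(n[0]*np.sin(a)+n[1]*np.cos(a))/1e3,.004]))
E
```

```text
clock: 30.4
position: [0.4512, -0.0497, 0.1165]
tool_rot: [-3.141, -0.0, 1.955]
force: [1.3, -0.1, -1.3]
grip_width: 0.0107
finger_force: 58.9
clock: 31.07
position: [0.5147, 0.0674, 0.1165]
tool_rot: [-3.141, -0.0, 1.62]
force: [0.3, -0.9, -1.0]
grip_width: 0.0106
finger_force: 58.9
clock: 31.73
position: [0.6083, 0.2414, 0.1158]
tool_rot: [-3.141, -0.001, 1.621]
force: [0.5, -1.0, -0.8]
grip_width: 0.0102
finger_force: 58.9
[0.60828533 0.24144636 0.11583102] [-3.14074139e+00 -7.41188701e-04  1.62142856e+00] 0.01023789561899355
[266.1151675  290.44123115]
[255.12155494  97.42989917]
[462.96240835 205.27615567]
```

View pics/w6.png

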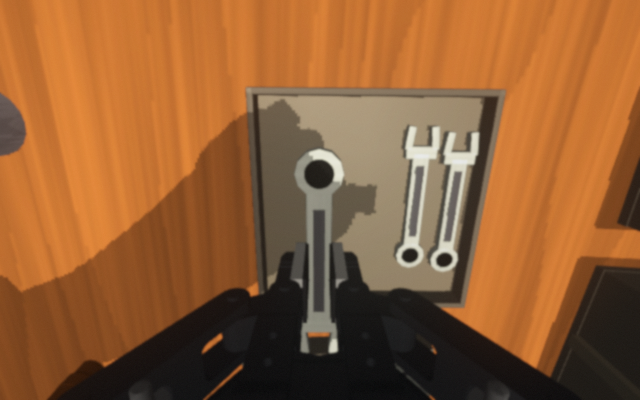

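The spanner hangs aligned over the empty part of its tray, ring end at (320,173). Lowering.

```bash
python3 -m crank '0.005 0 0 0.01 0 0 0;0.005 0 0 0.025 0 0 0;0.005 0 0 0.025 0 0 0;0.005 0 0 0.015 0 0 0;0.005 0 0 0.006 0 0 0;0.005 0 0 0.003 0 0 0;0.005 0 0 0 0 0 0;0.005 0 0 0 0 0 0'
python3 -m crank '0.005 0 0 0.002 0 0 0;0.005 0 0 0.0015 0 0 0;0.005 0 0 0.001 0 0 0;0.005 0 0 0.001 0 0 0;0.005 0 0 0.0005 0 0 0;0.005 0 0 0 0 0 0;0.005 0 0 0 0 0 0;0.005 0 0 0 0 0 0'
```

```text
clock: 32.45
position: [0.6091, 0.2398, 0.0335]
tool_rot: [3.141, -0.0, 1.616]
force: [0.2, 0.1, -0.2]
grip_width: 0.011
finger_force: 58.9
clock: 33.12
position: [0.6086, 0.2397, 0.0265]
tool_rot: [3.142, -0.0, 1.616]
force: [-0.1, -0.4, -0.4]
grip_width: 0.0107
finger_force: 58.9
```

```bash
python3 -m crank '0.005 0 0 0.0007 0 0 0;0.005 0 0 0 0 0 0;0.005 0 0 0.0005 0 0 0;0.005 0 0 0 0 0 0;0.005 0 0 0 0 0 0;0.005 0 0 0 0 0 0;0.005 0 0 0 0 0 0;0.005 0 0 0 0 0 0'
```

```text
clock: 33.78
position: [0.6087, 0.2397, 0.0258]
tool_rot: [3.141, -0.0, 1.616]
force: [-2.5, -1.8, 6.8]
grip_width: 0.0103
finger_force: 59.8
```

Contact. Open, lift, and back off for a clear view.

```bash
python3 -m crank '0.03 0 0 0 0 0 0;0.03 0 0 0 0 0 0;0.03 0 0 0 0 0 0;0.03 0 0 -0.005 0 0 0;0.03 0 0 -0.02 0 0 0;0.03 0 0 -0.03 0 0 0;0.03 0 0 -0.03 0 0 0;0.03 0 0 -0.03 0 0 0'
python3 -m crank '0.03 0 -0.025 -0.02 0 0 0;0.03 0 -0.025 -0.02 0 0 0;0.03 0 -0.025 -0.02 0 0 0;0.03 0 -0.025 -0.02 0 0 0;0.03 0 -0.025 -0.02 0 0 0;0.03 0 -0.025 0 0 0 0;0.03 0 0 0 0 0 0;0.03 0 0 0 0 0 0'
python3 - <<'E'
from h import *
f=grab('top'); P=cloud(f)
cv2.imwrite('pics/t2.png',cv2.resize(f['pixels'][110:300,180:500,::-1],None,fx=2.5,fy=2.5,interpolation=2))
g=grab('side'); cv2.imwrite('pics/s2.png',cv2.resize(g['pixels'][120:330,150:480,::-1],None,fx=2.3,fy=2.3,interpolation=2))
Q=cloud(g)
for n,x,y in(('b1',.614,-.28),('b2',.604,-.2),('s1',.623,-.029),('s2',.614,.047),('sp',.609,.24)):
  for C in(P,Q):
    m=np.hypot(C[...,0]-x,C[...,1]-y)<.012; print(n,m.sum(),np.nanpercentile(C[...,2][m],90) if m.any() else None)
E
```

```text
clock: 34.45
position: [0.6083, 0.2396, 0.1418]
tool_rot: [-3.141, -0.0, 1.616]
force: [0.3, 0.4, -0.3]
grip_width: 0.0298
finger_force: 0.0
clock: 35.12
position: [0.4582, 0.233, 0.2413]
tool_rot: [3.14, 0.0, 1.617]
force: [0.3, -0.1, -0.7]
grip_width: 0.03
finger_force: 0.0
b1 77 0.023592656528681567
b1 22 0.019589157599648955
b2 75 0.022817182689594963
b2 28 0.019868998582751676
s1 93 0.052685393934009596
s1 81 0.04921616148339536
s2 79 0.052010777825836206
s2 53 0.049804028067638485
sp 71 0.013919100835796616
sp 57 0.012277074180735247
```

View pics/t2.png

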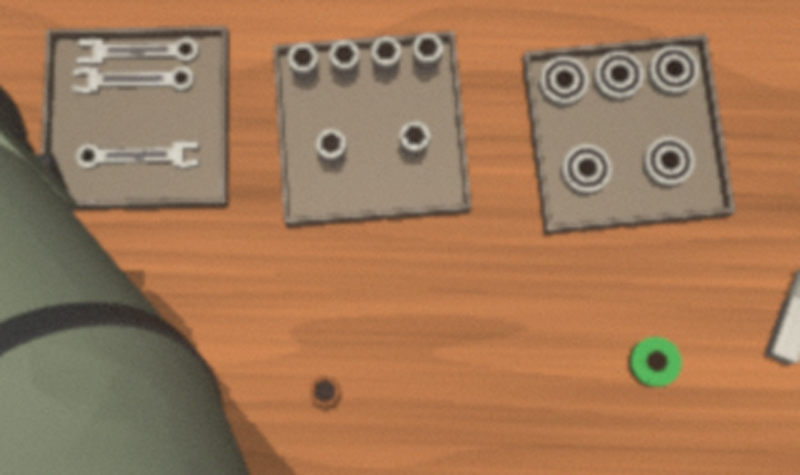

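View pics/s2.png

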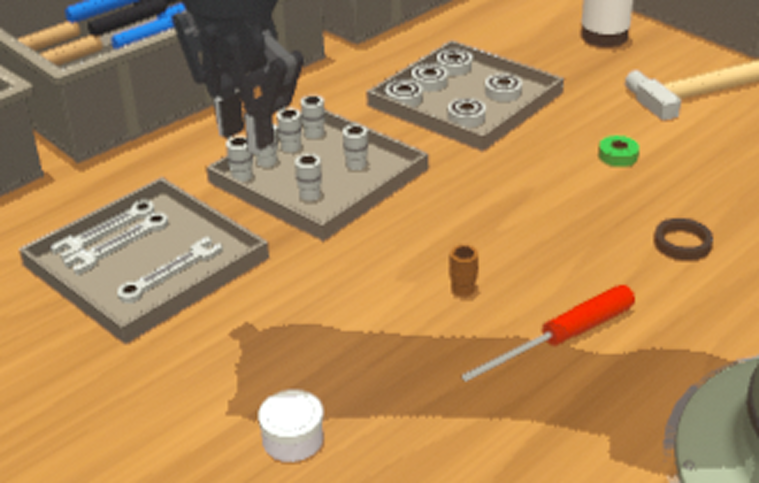

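All five parts lie in the right trays at the right heights: bearings at crop (586,168) and (669,160), sockets upright at (331,144) and (415,136), spanner flat at (140,155). The tin, brown and green parts are untouched. The arm is clear, so I hand in.

```bash
python3 -c "from h import *; print(bot.job_done())"
```

```text
the job is handed in; nothing more can be done
None
```

The job is handed in at about 35 s: both bearings, both sockets (upright) and the spanner are set down in their matching trays, and the tin and look-alikes are untouched.

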